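Function-test the polisher's emergency stop

TASK

Test the emergency stop of the grinder-polisher with closed fingers, grasping nothing: press the red mushroom head right in until it stays down by itself and take the finger off it, then twist it clockwise, pushing the side of its raised bar with a fingertip, until it pops back out. Let go of it so that it turns back, then press the blue reset button fully in and let it come up again. Do not press the green start button, and leave everything else on the bench where it is.

Things in the scene. Friction and masses are not known exactly. Their poses are not given: they have to be found in the camera images.
- stop_station: Emergency-stop station fixed to the bench: yellow box 90 x 90 mm, 58 mm high, on a 94 mm square foot. On top sits the red mushroom head, a disc 66 mm in diameter; across its flat top stands a red twist bar 60 mm long, 12 mm wide, 20 mm high, with a white stripe along it. Origin at the centre of the underside, z up; at rest the bar runs along the station's y axis.
- stop_top (a point): Centre of the top of the twist bar, on the vertical axis of the mushroom head; 110 mm above the bench with the head out; moves down and turns with the head. The disc's flat top lies 20 mm below this point. y axis along the bar, z up.
- stop_press (a joint): How far the mushroom head is pushed in, m: 0 out, 0.009 at its stop. It is springy and takes about 10 N at most; from about 0.007 a latch catches and holds it at about 0.007 when the finger leaves. It springs back out when the head is twisted.
- stop_twist (a joint): Twist of the head, rad: 0 at rest, grows clockwise as seen from above, stop at 1.5. A spring (0.02 N m, 0.04 at 0.5 rad) turns it back to 0. A latched head is released at about 0.5 and then jumps up 7 mm, so a fingertip that pushes the side of the bar should stay about 10 mm above the disc.
- reset_box: Grey box 70 x 70 x 50 mm fixed to the bench with the blue reset button on top. Origin at the centre of its underside.
- reset (a joint): How far the blue reset button is pressed, m: 0 out, 0.006 fully in (about 5 N); springs back.
- reset_top (a point): Centre of the top of the blue reset button, a round cap 30 mm in diameter, 72 mm above the bench; it faces up and stands 10 mm above its black collar.
- start_box: The same kind of grey box with the green start button, which must not be pressed. Origin at the centre of its underside.
- start (a joint): How far the green start button is pressed, m: 0 out, 0.006 fully in.
- mount0: Loose specimen mount, a black resin puck 32 mm in diameter, 22 mm high, with a steel face on top. Origin at the centre of its underside.
- mount1: Loose specimen mount, a green resin puck 32 mm in diameter, 22 mm high, with a steel face on top. Origin at the centre of its underside.
- mount2: Loose specimen mount, a red resin puck 32 mm in diameter, 22 mm high, with a steel face on top. Origin at the centre of its underside.
- suspension: Loose white bottle with a blue cap, 60 mm in diameter, 150 mm high. Origin at the centre of its underside.
- jar: Loose amber jar, 68 mm in diameter, 80 mm high. Origin at the centre of its underside.
- beaker: Loose open glass beaker, 68 mm in diameter, 90 mm high. Origin at the centre of its underside.
- brush: Loose brush lying on the bench along its x axis. Origin near its middle.

How it is judged (in metres and radians):
On the way, in this order (a step that is already met when the one before it is completed fails the run):
1. the mushroom head stays in, latched, with no finger on it (value of joint stop_press above 0.0055 m and contact force between anything else and stop_station below 0.3 N), for 0.2 s.
2. the latched head is twisted clockwise (value of joint stop_press above 0.004 m and value of joint stop_twist above 0.3 rad).
3. the head pops back out (value of joint stop_press below 0.002 m), for 0.1 s.
4. with the head out and turned back, the blue reset button is pressed in (value of joint reset above 0.0045 m and value of joint stop_press below 0.002 m and value of joint stop_twist below 0.12 rad), for 0.02 s.
At the end, for the whole second after the job is handed in: the mushroom head is out (within 2 mm) and turned back (within 0.12 rad), the reset and start buttons are up (within 2 mm), after the head was latched, released by a twist and the reset button pressed at least 4.5 mm (value of joint each of stop_press, reset, start below 0.002 m and value of joint stop_twist below 0.12 rad); the robot touches nothing.
It fails at once if the green start button is pressed (value of joint start above 0.002 m).
It fails at once if the reset button is pressed while the mushroom head is in (value of joint reset above 0.002 m and value of joint stop_press above 0.004 m).
It fails at once if the mushroom head is pinched: over 38 N on it while it is not at its lower stop (contact force between the fingers and stop_station above 38 N and value of joint stop_press below 0.0085 m).
It fails at once if a loose thing on the bench is lifted, carried or pushed more than 20 mm, or tipped over (distance of any of mount0, mount1, mount2, suspension, jar, beaker, brush from where it was at the start of the episode above 0.02 m or angle between any of mount0, mount1, mount2, suspension, jar, beaker's own z axis and vertical above 0.3 rad).
It also fails if it takes over 48 s, if anything falls off the work surface, if the arm or the gripper's body presses on something with over 40 N, if the wrist force passes 120 N, or if a joint passes its speed limit or range.

ROBOT

A 7-joint arm with a two-finger parallel gripper is mounted at the origin on the work surface. World frame = base frame: x ahead of the robot, y to its left, z up, the work surface at z = 0. Lengths are in m, angles in degrees, forces in N, time in s.
With the tool pointing down it reaches from about 0.425 to 0.875 m from the base axis. Payload 4.7 kg.
Tool frame: the origin (TCP) lies midway between the tips of the shut fingers; the grasp point (between the pads) lies 19 mm behind it; z points along the fingers, y is the line along which they close (so a half turn about z gives the same grasp; the last joint's range is limited). The gripper opens to 87 mm and grips with 3 to 60 N. Pads are 19 mm wide; open, the fingers measure 117 mm over their backs; the gripper's body (75 mm by 190 mm) begins 51 mm behind the grasp point.
Start: joints at [77.699, 18.392, -4.016, 83.108, 1.295, 78.541, -3.26], TCP at [0.147, -0.633, 0.223] pointing down, gripper open.
Joint ranges: [-163.93, 163.93], [-17.29, 119.83], [-79.2, 71.16], [3.27, 140.29], [-89.18, 269.18], [5.43, 117.66], [-154.24, 154.24]. Speed limits (degrees/s): [147.25, 147.25, 180, 180, 180, 180, 180].

INTERFACE

Orientations are given as [roll, pitch, yaw] about the fixed x, y, z axes, in that order (R = Rz(yaw) Ry(pitch) Rx(roll)).
In Python, from cell import env, viewer, boxes_of, masks_of gives the robot as it stands. The module is installed in compiled form; this text tells all that it offers.
- The arm moves only by the tool apply_moves, never from a script. Its argument "moves" is a list of rows, each a list of 7 numbers: the shift along the tool's x, y, z scaled (see below), then the turn, a rotation vector about the tool's x, y, z scaled (see below), then the opening, from 0 (shut) to 1 (fully open). A call has 1 to 20 rows; each row is the pose to reach, as a shift and turn from the pose commanded when the call began, along the tool's axes at that moment; what a row does not reach only later rows make up. The controller multiplies each number of a shift by 0.2 m and each number of a turn by 1.5 rad. A row lasts 1/10 s, in which the tool goes at most 50 mm and 8.59 degrees, less where a joint would pass 70% of its speed; a pose out of reach is approached as far as the arm can. A call with a number of a shift or a turn outside -1 to 1 is refused whole. A call with a gripper value outside its range is refused whole. The fingers move at their own pace and stop on an object; "grip_force" is the grip in N (left out, the last holds). Time passes only in rows, so rows that repeat a pose let the fingers close. It gives the time, the measured TCP pose, the force, the opening and the grip force at its end, in the units of the state.
- env.get_obs(): the state, without advancing time (a new reading comes with each control period).
- viewer.read_camera(name): name is "scene" or "side" or "wrist"; returns the picture (480x640x3 uint8, red, green, blue); there is no depth.
- viewer.get_calibration(name): a dict with "fov_y" (degrees; the focal length in pixels is half the picture's height over the tangent of half this angle, whatever the lens; pixels are square), "cx", "cy" (the principal point, pixels), "position" and "orientation" of the camera in the world. Camera axes: x right, y up, looking along -z (the intrinsics and any distortion apply to the point x, -y, -z); pixel columns grow to the right and rows downward; lengths in m; the calibration is good to about 2 mm. A picture is of the moment at which its call begins: read the wrist's pose just before it. get_calibration takes no time and is no camera call; for the wrist camera it gives the pose at the moment of the call.
- env.sign_off(): hands the job in; it is judged then, once.
Trained networks look in the newest picture that a camera, given by its name, has taken for a name from the list of things; names that differ only in an ending like _2 or _b are one class to them, and where a whole thing is asked for, a point or a joint stands for the part that bears it (a point fixed in the world has none). Each returns a list of dicts, best first, with "conf" (0 to 1); they miss things now and then, are a little off and sometimes report something else, mostly with a low value. They report only what shows in the picture. A call takes as long as a camera call.
- boxes_of(camera, target): "location" ([column, row] in pixels, amid what is visible of it).
- masks_of(camera, target): "pixels" (480x640 bool, what is visible of it) and "location" ([column, row] in pixels, amid what is visible of it).
The state is a dict: "time_s": time; "qpos": joint angles; "joint_velocities": joint speeds; "effort": joint torques, N m; "tool_pos": TCP position; "tool_rot": TCP orientation; "force": force on the tool from outside, world axes, zero at the start; "wrist_torque": the same for the moment, N m; "grip_width": finger opening in m; "grasp_force": force on a finger pad.
Only numpy, scipy, OpenCV 4.12 (cv2) and the standard library are available. Lean on these libraries where they do the work, as an engineer would, in place of code of your own. Each camera call takes 0.05 s, during which the arm holds its last target. There are 200 camera calls.

## Working session

There is one attempt and no reset: what is moved stays moved. The work goes in short steps, Python scripts to look and compute and a tool call to move; the robot and the scene stay as the last step left them, time stands still between calls to the robot, and variables do not carry over. Pictures are saved under pics/ and viewed, at most 10 in all, crops included, and the job is handed in when it is done.

Besides the shell and the picture viewer there is one more tool, called after "Call:" as name(argument=value, ...) on one line, values as JSON. apply_moves: Moves the arm, as the interface text tells. Shifts and turns lie within -1 to 1; 1 stands for 0.2 m of shift or 1.5 rad of turn. Its arguments: {"type":"object","properties":{"moves":{"type":"array","items":{"type":"array","items":{"type":"number","minimum":-1,"maximum":1}}},"grip_force":{"type":"number"}},"required":["moves"]}

```bash
mkdir -p pics
cat > h.py <<'E'
import numpy as np, cv2
from cell import env, viewer, boxes_of, masks_of
from scipy.spatial.transform import Rotation as R
def cam(n):
    c=viewer.get_calibration(n); return c
def rot(c):
    o=np.array(c['orientation'],float)
    if o.shape==(3,3): return o
    return R.from_euler('xyz',o,degrees=True).as_matrix() if o.size==3 else R.from_quat(o).as_matrix()
def ray(c,px,z):
    f=240/np.tan(np.radians(c['fov_y'])/2)
    d=rot(c)@np.array([(px[0]-c['cx'])/f,-(px[1]-c['cy'])/f,-1]); p=np.array(c['position'])
    return p+d*(z-p[2])/d[2]
def proj(c,P):
    f=240/np.tan(np.radians(c['fov_y'])/2)
    q=rot(c).T@(np.array(P)-np.array(c['position'])); return [c['cx']+f*q[0]/-q[2], c['cy']+f*q[1]/q[2]]
E
python3 - <<'E'
from h import *
print(env.get_obs())
ims=[]
for n in ["scene","side","wrist"]:
    im=viewer.read_camera(n); cv2.imwrite(f'pics/{n}0.png',im[:,:,::-1]); c=cam(n); print(n,c)
    for t in ["stop_top","reset_top","start_box","stop_station","reset_box"]:
        print(t,[(np.round(b['location'],1),round(b['conf'],2)) for b in boxes_of(n,t)[:2]])
E
```

```text
{'time_s': 0.0, 'qpos': array([77.69975286, 18.44047347, -4.01633418, 83.17430668,  1.29649577,
       78.54103548, -3.25905872]), 'joint_velocities': array([-0.07904073,  0.02964052, -0.06218921,  0.03129378,  0.04362288,
        0.08088663,  0.03385948]), 'effort': array([ 3.62542796e-04, -4.91284382e+01, -4.03770134e-01, -3.12527740e+01,
       -6.39860937e-02,  4.36292519e-02,  1.52546654e-04]), 'tool_pos': array([ 0.14723753, -0.63253796,  0.22145083]), 'tool_rot': array([-1.79889514e+02,  6.93359267e-03,  1.31119919e+01]), 'force': array([ 0.08634633, -0.48680484, -0.1898535 ]), 'wrist_torque': array([-0.0081412 ,  0.04820112, -0.01894065]), 'grasp_force': 0.0, 'grip_width': 0.08723189702435359}
scene {'fov_y': 42.85915356591288, 'cx': 316.8055712710738, 'cy': 244.17619124014988, 'position': array([ 1.16843564, -0.01918482,  1.073007  ]), 'orientation': array([31.22651466, -0.56836849, 97.73168684])}
stop_top [(array([384.6, 205.2]), 0.73), (array([222.8, 309.5]), 0.72)]
reset_top [(array([491.4, 272. ]), 0.45)]
start_box [(array([228.8, 256.5]), 0.58)]
stop_station [(array([386. , 220.7]), 0.96)]
reset_box [(array([482.1, 283.7]), 0.73)]
side {'fov_y': 57.90196248692264, 'cx': 314.3705770014731, 'cy': 238.05755550256472, 'position': array([ 0.49907395, -0.74358502,  0.4996911 ]), 'orientation': array([ 5.87421175e+01, -5.07453100e-02, -6.92917767e+00])}
stop_top [(array([247.4, 222.1]), 0.76)]
reset_top [(array([299.7, 183.9]), 0.44)]
start_box [(array([333.6, 346.2]), 0.96)]
stop_station [(array([251.9, 240.9]), 0.94), (array([249. , 216.5]), 0.49)]
reset_box [(array([299.6, 194.7]), 0.6)]
wrist {'fov_y': 63.41394608214742, 'cx': 323.067677503451, 'cy': 240.28830619791347, 'position': array([ 0.21239318, -0.61748493,  0.38446971]), 'orientation': array([-1.42695037e+01, -2.26290395e-02, -7.69309771e+01])}
stop_top []
reset_top []
start_box []
stop_station []
reset_box []
```

View pics/scene0.png

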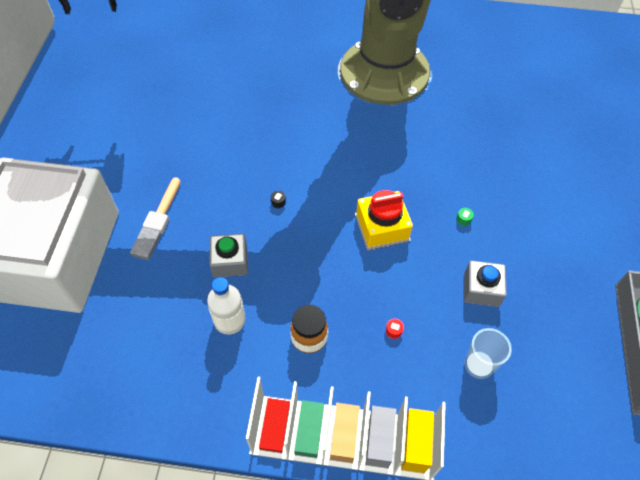

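View pics/side0.png

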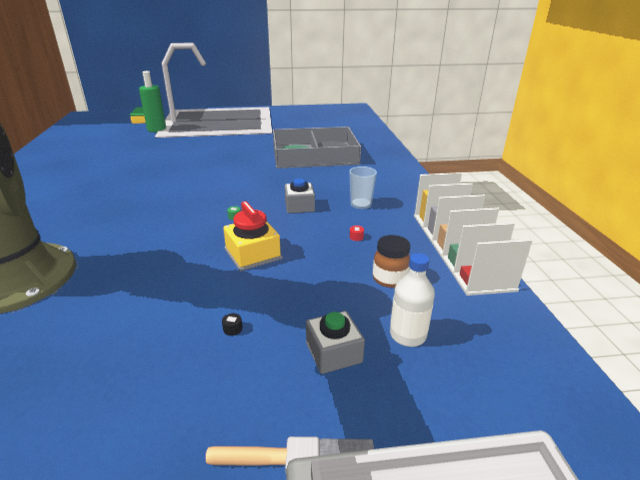

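Run:
```python
from h import *
s=cam('scene');d=cam('side')
print('stop',ray(s,(384.6,205.2),.1),ray(d,(247.4,222.1),.1))
print('reset',ray(s,(491.4,272),.072),ray(d,(299.7,183.9),.072))
print('resetbox',ray(s,(482.1,283.7),.05),ray(d,(299.6,194.7),.05))
print('start',ray(s,(228.8,256.5),.05),ray(d,(333.6,346.2),.05))
for n in ['scene','side']:
  viewer.read_camera(n)
  for t,z in [('mount0',.02),('mount1',.02),('mount2',.02),('suspension',.075),('jar',.04),('beaker',.045),('brush',.01)]:
    for b in boxes_of(n,t)[:1]: print(n,t,ray(cam(n),b['location'],z).round(3),b['conf'],b['location'])
```

```text
stop [0.47657451 0.0292421  0.1       ] [ 0.46023805 -0.01720542  0.1       ]
reset [0.5801357  0.24030806 0.072     ] [0.57973225 0.20778473 0.072     ]
resetbox [0.59510974 0.22824905 0.05      ] [0.57788345 0.19434118 0.05      ]
start [ 0.60389506 -0.25698471  0.05      ] [ 0.58027702 -0.30443535  0.05      ]
scene mount0 [ 0.435 -0.188  0.02 ] 0.74 [279.1, 198.7]
scene mount1 [ 0.435 -0.188  0.02 ] 0.74 [279.1, 198.7]
scene mount2 [ 0.435 -0.188  0.02 ] 0.74 [279.1, 198.7]
scene suspension [ 0.73  -0.235  0.075] 0.74 [224.6, 311.5]
scene jar [ 0.727 -0.087  0.04 ] 0.77 [306.8, 328.2]
scene beaker [0.734 0.235 0.045] 0.77 [485.7, 354.1]
scene brush [ 0.534 -0.446  0.01 ] 0.67 [148.4, 225.9]
side mount0 [ 0.433 -0.211  0.02 ] 0.81 [232.8, 325.3]
side mount1 [ 0.433 -0.211  0.02 ] 0.81 [232.8, 325.3]
side mount2 [ 0.433 -0.211  0.02 ] 0.81 [232.8, 325.3]
side suspension [ 0.71  -0.26   0.075] 0.69 [414.8, 305.0]
side jar [ 0.726 -0.083  0.04 ] 0.71 [390.9, 258.3]
side beaker [0.738 0.225 0.045] 0.63 [362.6, 188.0]
side brush [ 0.502 -0.43   0.01 ] 0.95 [284.5, 452.1]
```

Run:
```python
from h import *
for n in ['scene','side']:
  c=cam(n)
  print(n,c.keys(),'base',proj(c,[0,0,0.01]),'tcp',proj(c,[.147,-.633,.223]))
from scipy.optimize import least_squares
s=cam('scene');d=cam('side')
# triangulate to see z and residual
for nm,a,b in [('stop',(384.6,205.2),(247.4,222.1)),('reset',(491.4,272),(299.7,183.9)),('green',(227,246),(335,322)),('m0',(279.1,198.7),(232.8,325.3)),('red',(395,328),(357,232)),('m1',(466,216),(235,213)),('jarlid',(310,318),(393,246))]:
  r=least_squares(lambda P:np.r_[np.subtract(proj(s,P),a),np.subtract(proj(d,P),b)],[.5,0,.05])
  print(nm,r.x.round(3),r.fun.round(1))
```

```text
scene dict_keys(['fov_y', 'cx', 'cy', 'position', 'orientation']) base [np.float64(383.91540746321687), np.float64(67.5810263824257)] tcp [np.float64(89.7099654207972), np.float64(8.226734043280459)]
side dict_keys(['fov_y', 'cx', 'cy', 'position', 'orientation']) base [np.float64(9.523945909316524), np.float64(272.6176780517599)] tcp [np.float64(-469.5745626552164), np.float64(672.748231288743)]
stop [0.458 0.031 0.074] [ 0. -0.  0.  0.]
reset [0.578 0.242 0.061] [-0.8  1.7 -2.1 -1.4]
green [ 0.588 -0.264  0.059] [-0.5  0.7 -0.6 -0.3]
m0 [ 0.429 -0.192  0.005] [-0.8  1.7 -1.2 -0.8]
red [0.692 0.074 0.01 ] [-0.5  0.8 -1.  -0.6]
m1 [0.418 0.205 0.008] [-0.5  1.3 -1.3 -0.9]
jarlid [ 0.723 -0.084  0.071] [-1.2  1.7 -1.9 -1. ]
```

Call:
apply_moves(moves=[[0.95,-0.5,-0.5,0,0,0,0],[0.95,-0.5,-0.5,0,0,0,0],[0.95,-0.5,-0.5,0,0,0,0],[0.95,-0.5,-0.5,0,0,0,0],[0.95,-0.5,-0.5,0,0,0,0]])

```text
time_s: 2.2
tool_pos: [0.3128, -0.4902, 0.3246]
tool_rot: [179.9, -0.1, 13.3]
force: [0.3, -0.9, 0.4]
grip_width: 0.0546
grasp_force: 0.0
```

Call:
apply_moves(moves=[[0.7,-1,0,0,0,0,0],[0.7,-1,0,0,0,0,0],[0.7,-1,0,0,0,0,0],[0.7,-1,0,0,0,0,0],[0.7,-1,0,0,0,0,0],[0.7,-1,0,0,0,0,0]])

```text
time_s: 2.8
tool_pos: [0.4041, -0.259, 0.3236]
tool_rot: [180.0, -0.1, 13.8]
force: [1.0, -0.6, -0.6]
grip_width: 0.0071
grasp_force: 0.0
```

Call:
apply_moves(moves=[[0.6,-1,0,0,0,0,0],[0.6,-1,0,0,0,0,0],[0.6,-1,0,0,0,0,0],[0.6,-1,0,0,0,0,0],[0.6,-1,0,0,0,0,0],[0.6,-1,0,0,0,0,0]])

```text
time_s: 3.4
tool_pos: [0.4733, -0.0383, 0.3231]
tool_rot: [-180.0, -0.1, 13.7]
force: [-0.1, -0.4, -0.0]
grip_width: 0.0006
grasp_force: 0.0
```

Call:
apply_moves(moves=[[0.2,-0.8,0,0,0,0,0],[0.2,-0.8,0,0,0,0,0],[0.2,-0.8,0,0,0,0,0],[0.2,-0.8,0,0,0,0,0],[0.2,-0.8,0,0,0,0,0],[0.2,-0.8,0,0,0,0,0]])

```text
time_s: 4.0
tool_pos: [0.4753, 0.1188, 0.3224]
tool_rot: [179.9, 0.0, 13.0]
force: [0.3, -0.5, 0.5]
grip_width: 0.0002
grasp_force: 0.0
```

Run:
```python
from h import *
o=env.get_obs(); print(o['tool_pos'],o['tool_rot'],o['time_s'],o['qpos'])
c=cam('wrist');im=viewer.read_camera('wrist'); cv2.imwrite('pics/w1.png',im[:,:,::-1]); print(c['position'],c['orientation'])
for t,z in [("stop_top",.1),("stop_station",.058),("reset_top",.072),('reset_box',.05)]:
  for b in boxes_of('wrist',t)[:2]: print(t,b['location'],b['conf'],ray(c,b['location'],z))
```

```text
[0.47527428 0.11884281 0.32238317] [1.79937226e+02 2.88490593e-02 1.30054461e+01] 4.0 [ 33.63499743  -1.9873234  -48.86979057  94.23796725  -1.43697961
  87.10170759 -92.13877815]
[0.54033809 0.13449261 0.48422249] [-14.29291815  -0.07811983 -77.03614057]
stop_top [400.5, 238.9] 0.59 [0.46417909 0.03537838 0.1       ]
stop_top [400.0, 239.0] 0.55 [0.46396348 0.03584694 0.1       ]
stop_station [394.7, 227.0] 0.56 [0.46766624 0.03464274 0.058     ]
reset_top [234.0, 79.9] 0.79 [0.57811886 0.23314139 0.072     ]
reset_box [237.6, 83.8] 0.86 [0.57722065 0.23409422 0.05      ]
```

View pics/w1.png

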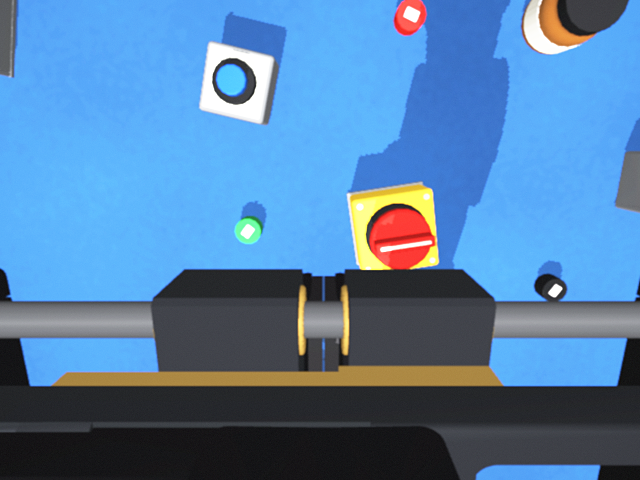

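Run:
```python
from h import *
c=cam('wrist');im=cv2.imread('pics/w1.png')
h=cv2.cvtColor(im,cv2.COLOR_BGR2HSV)
red=((h[...,0]<8)|(h[...,0]>172))&(h[...,1]>130)&(h[...,2]>70)
w=(h[...,1]<90)&(h[...,2]>170)
box=np.zeros(red.shape,bool); box[195:275,355:445]=1
y,x=np.nonzero(w&box&(np.indices(w.shape)[0]>230)&(np.indices(w.shape)[0]<255)); 
r=cv2.minAreaRect(np.c_[x,y].astype(np.float32)); p=cv2.boxPoints(r); print(r,len(x))
W=np.array([ray(c,q,.110)[:2] for q in np.c_[x,y]]); m=W.mean(0); u,s,v=np.linalg.svd(W-m); print('stripe',m,np.degrees(np.arctan2(v[0][1],v[0][0])),np.ptp((W-m)@v.T,axis=0))
y,x=np.nonzero(red&box); cc,rr=cv2.minEnclosingCircle(np.c_[x,y].astype(np.float32)); print('disc',cc,rr,ray(c,cc,.085))
yel=(abs(h[...,0]-28)<7)&(h[...,1]>150)&(h[...,2]>120); b2=np.zeros(red.shape,bool); b2[170:280,335:450]=1
y,x=np.nonzero(yel&b2); W=np.array([ray(c,q,.058)[:2] for q in np.c_[x,y]]).astype(np.float32); print('yellow',cv2.minAreaRect(W))
blue=(abs(h[...,0]-105)<10)&(h[...,1]>120); 
for q in masks_of('wrist','reset_top')[:1]:
  y,x=np.nonzero(q['pixels']); print(len(x),x.min(),x.max(),y.min(),y.max(),q['location'])
```

```text
((396.4999694824219, 242.5), (82.99998474121094, 22.999996185302734), -0.0) 274
stripe [0.45991004 0.03396921] -71.15960002095623 [0.08295732 0.02392446]
disc (401.5, 239.3095245361328) 32.83682632446289 [0.46084929 0.03088308 0.085     ]
yellow ((0.4612918496131897, 0.03327811881899834), (0.08777232468128204, 0.08869900554418564), 21.776933670043945)
762 217 247 65 96 [233.2, 79.1]
```

Call:
apply_moves(moves=[[-0.135,0.81,0.1,0,0,-1,0],[-0.135,0.81,0.1,0,0,-1,0],[-0.135,0.81,0.1,0,0,-1,0],[-0.135,0.81,0.1,0,0,-1,0],[-0.135,0.81,0.1,0,0,-1,0],[-0.135,0.81,0.1,0,0,-1,0],[-0.135,0.81,0.1,0,0,-1,0],[-0.135,0.81,0.1,0,0,-1,0],[-0.135,0.81,0.1,0,0,-1,0],[-0.135,0.81,0.1,0,0,-1,0],[-0.135,0.81,0.1,0,0,-1,0]])

```text
time_s: 5.4
tool_pos: [0.4853, -0.0437, 0.3025]
tool_rot: [-180.0, 0.0, 99.2]
force: [-0.1, 0.2, -0.3]
grip_width: 0.0005
grasp_force: 0.0
```

Call:
apply_moves(moves=[[0,0,0,0,0,-0.11,0],[0,0,0,0,0,-0.11,0],[0,0,0,0,0,-0.11,0],[0,0,0,0,0,-0.11,0]])

```text
time_s: 5.8
tool_pos: [0.4853, -0.0432, 0.3025]
tool_rot: [-180.0, 0.0, 108.4]
force: [0.0, -0.2, 0.6]
grip_width: 0.0006
grasp_force: 0.0
```

```bash
cat > look.py <<'E'
from h import *
import sys
o=env.get_obs(); print(o['tool_pos'],o['tool_rot'],o['time_s'],o['qpos'].round(1))
c=cam('wrist');im=viewer.read_camera('wrist')[:,:,::-1]; cv2.imwrite(f'pics/{sys.argv[1]}.png',im)
z=float(sys.argv[2])
b=boxes_of('wrist','stop_top')
if b: print(b[0]['location'],b[0]['conf'],ray(c,b[0]['location'],z-.01))
m=masks_of('wrist','stop_top')
if m: 
  M=m[0]['pixels']; hull=cv2.convexHull(np.c_[np.nonzero(M)[::-1]].astype(np.int32)); k=np.zeros(M.shape,np.uint8); cv2.fillConvexPoly(k,hull,1)
  k=cv2.erode(k,np.ones((7,7)))
  h=cv2.cvtColor(np.ascontiguousarray(im),cv2.COLOR_BGR2HSV); w=((k>0)&(h[...,1]<90)&(h[...,2]>150)).astype(np.uint8)
  n,l,s,_=cv2.connectedComponentsWithStats(w); i=1+np.argmax(s[1:,4]); y,x=np.nonzero(l==i); print(s[i],m[0]['location'])
  W=np.array([ray(c,q,z)[:2] for q in np.c_[x,y]]); r=cv2.minAreaRect(W.astype(np.float32)); v=np.linalg.svd(W-W.mean(0))[2][0]
  print('stripe',r,W.mean(0),np.degrees(np.arctan2(v[1],v[0])))
E
python3 look.py w2 .110
```

```text
[ 0.48534    -0.04322647  0.30252551] [-1.79995886e+02  5.38542237e-03  1.08356931e+02] 5.8 [ 39.8  -2.2 -36.4  96.9  -1.3  84.9  21.9]
[322.3, 128.3] 0.9 [0.45963145 0.03141794 0.1       ]
[319  98   9  61 308] [324.8, 130.7]
stripe ((0.4610530436038971, 0.031380727887153625), (0.0051699974574148655, 0.05083826929330826), 22.693628311157227) [0.46042928 0.03223572] -68.02003632335875
```

View pics/w2.png

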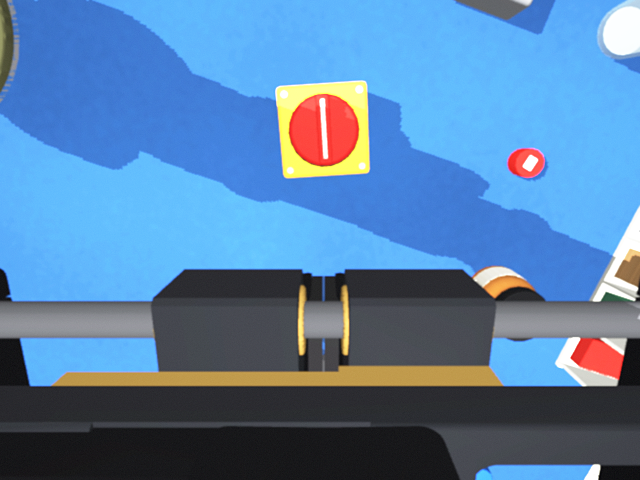

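Call:
apply_moves(moves=[[0.395,0,0,0,0,-0.042,0],[0.395,0,0,0,0,-0.042,0],[0.395,0,0.4,0,0,-0.042,0],[0.395,0,0.8,0,0,-0.042,0],[0.395,0,0.84,0,0,-0.042,0],[0.395,0,0.84,0,0,-0.042,0],[0.395,0,0.84,0,0,-0.042,0]])

```text
time_s: 6.65
tool_pos: [0.4577, 0.0319, 0.1316]
tool_rot: [-179.7, -0.2, 112.1]
force: [-0.4, 0.4, 0.8]
grip_width: 0.0009
grasp_force: 0.0
```

Call:
apply_moves(moves=[[0,0,0.05,0,0,0,0],[0,0,0.1,0,0,0,0],[0,0,0.12,0,0,0,0],[0,0,0.135,0,0,0,0],[0,0,0.145,0,0,0,0],[0,0,0.15,0,0,0,0],[0,0,0.15,0,0,0,0]])

```text
time_s: 7.35
tool_pos: [0.4608, 0.0318, 0.106]
tool_rot: [180.0, 0.1, 112.1]
force: [-3.1, 0.1, 8.6]
grip_width: 0.0007
grasp_force: 4.4
```

Call:
apply_moves(moves=[[0,0,0.01,0,0,0,0],[0,0,0.02,0,0,0,0],[0,0,0.025,0,0,0,0],[0,0,0.03,0,0,0,0],[0,0,0.03,0,0,0,0]])

```text
time_s: 7.85
tool_pos: [0.4615, 0.0319, 0.1012]
tool_rot: [179.9, 0.1, 112.1]
force: [-4.9, -0.6, 17.1]
grip_width: 0.0006
grasp_force: 8.1
```

Call:
apply_moves(moves=[[0,0,-0.1,0,0,0,0],[0,0,-0.18,0,0,0,0],[0,0,-0.18,0,0,0,0],[0.1,-0.14,-0.18,0,0,0,0],[0.1,-0.14,-0.18,0,0,0,0],[0.1,-0.14,-0.18,0,0,0,0]])

```text
time_s: 8.45
tool_pos: [0.4265, 0.0396, 0.1342]
tool_rot: [-180.0, 0.1, 112.1]
force: [0.5, -0.0, 0.4]
grip_width: 0.0006
grasp_force: 0.0
```

Run:
```python
from h import *
o=env.get_obs(); print(o['tool_pos'],o['tool_rot'],o['force'])
im=viewer.read_camera('side')[:,:,::-1]; a=cv2.imread('pics/side0.png')
f=lambda i:cv2.resize(np.ascontiguousarray(i[170:290,190:320]),None,fx=3,fy=3)
cv2.imwrite('pics/s1.png',np.hstack([f(a),f(im)]))
```

```text
[0.426513   0.03956348 0.1341523 ] [-1.79987639e+02  8.05020722e-02  1.12118841e+02] [ 0.51063812 -0.02074727  0.35911496]
```

View pics/s1.png

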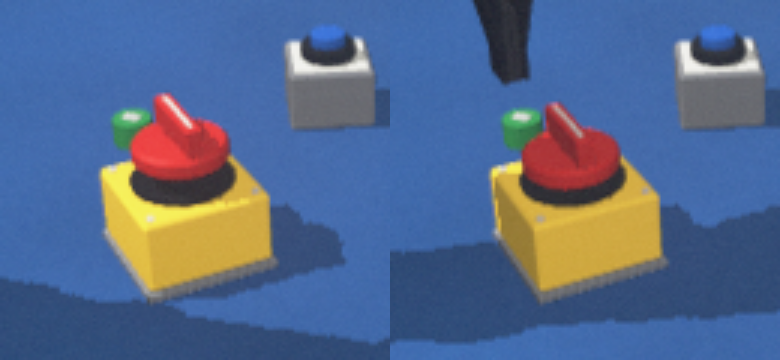

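Call:
apply_moves(moves=[[0,0,0.1,0,0,0,0],[0,0,0.19,0,0,0,0],[0,0,0.19,0,0,0,0],[0,0,0.19,0,0,0,0],[0,0.03,0.19,0,0,0,0],[0,0.05,0.19,0,0,0,0],[0,0.06,0.19,0,0,0,0],[0,0.07,0.19,0,0,0,0],[0,0.08,0.19,0,0,0,0]])

```text
time_s: 9.4
tool_pos: [0.4407, 0.0457, 0.0964]
tool_rot: [-179.9, -0.0, 112.1]
force: [-3.8, -0.1, 2.0]
grip_width: -0.0001
grasp_force: 2.1
```

Call:
apply_moves(moves=[[0,0.015,0,0,0,0,0],[0,0.03,0,0,0,0,0],[0,0.04,0,0,0,0,0],[0,0.05,0,0,0,0,0],[0,0.055,0,0,0,0,0]])

```text
time_s: 9.9
tool_pos: [0.4506, 0.0506, 0.0962]
tool_rot: [-179.8, -0.1, 112.1]
force: [-5.4, 1.0, 3.1]
grip_width: 0.0004
grasp_force: 2.4
```

Call:
apply_moves(moves=[[0,0.015,0,0,0,0,0],[0,0.03,0,0,0,0,0],[0,0.04,0,0,0,0,0],[0,0.045,0,0,0,0,0]])

```text
time_s: 10.3
tool_pos: [0.4591, 0.0538, 0.0958]
tool_rot: [-179.9, -0.1, 112.1]
force: [-4.0, 1.5, -0.6]
grip_width: 0.0004
grasp_force: 1.9
```

Run:
```python
from h import *
im=viewer.read_camera('side')[:,:,::-1]; a=cv2.imread('pics/side0.png')
f=lambda i:cv2.resize(np.ascontiguousarray(i[170:290,190:320]),None,fx=3,fy=3)
cv2.imwrite('pics/s2.png',np.hstack([f(a),f(im)]))
```

```text
(no output)
```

View pics/s2.png

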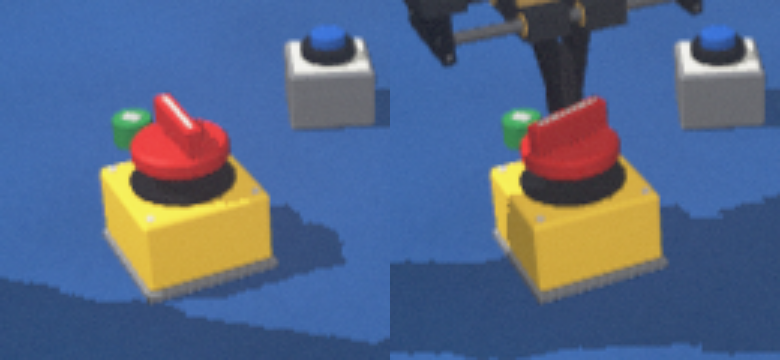

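Call:
apply_moves(moves=[[0,-0.06,0,0,0,0,0],[0,-0.12,0,0,0,0,0],[0,-0.18,0,0,0,0,0],[0,-0.18,0,0,0,0,0],[0,-0.18,-0.2,0,0,0,0],[0,-0.18,-0.5,0,0,0,0],[0,-0.1,-0.7,0,0,0,0],[0.3,0.3,-0.7,0,0,0,0],[0.5,0.6,-0.7,0,0,0,0],[0.5,0.6,-0.7,0,0,0,0],[0.5,0.6,-0.7,0,0,0,0]])

```text
time_s: 11.45
tool_pos: [0.5367, 0.1958, 0.2371]
tool_rot: [179.7, -0.2, 112.2]
force: [-0.4, -0.2, 0.9]
grip_width: 0.0003
grasp_force: 0.0
```

Run:
```python
from h import *
o=env.get_obs(); print(o['tool_pos'],o['tool_rot'],o['time_s'],o['qpos'].round(1))
im=viewer.read_camera('side')[:,:,::-1]; a=cv2.imread('pics/side0.png')
f=lambda i:cv2.resize(np.ascontiguousarray(i[170:290,190:320]),None,fx=2.5,fy=2.5)
c=cam('wrist'); w=viewer.read_camera('wrist')[:,:,::-1]
for t,z in [('reset_top',.072),('reset_box',.05),('beaker',.045)]:
  for b in masks_of('wrist',t)[:1]: print(t,b['location'],b['conf'],ray(c,b['location'],z))
cv2.imwrite('pics/s3.png',np.vstack([np.hstack([f(a),f(im)]),cv2.resize(np.ascontiguousarray(w),(650,300*650//640))]))
```

```text
[0.53666906 0.19582837 0.23709804] [179.70040154  -0.2229099  112.23739158] 11.45 [ 23.3  14.3 -53.4  92.2  11.5  79.   -9.2]
reset_top [381.6, 198.0] 0.71 [0.57509469 0.23749256 0.072     ]
reset_box [376.5, 193.7] 0.76 [0.5735493  0.23785718 0.05      ]
```

View pics/s3.png

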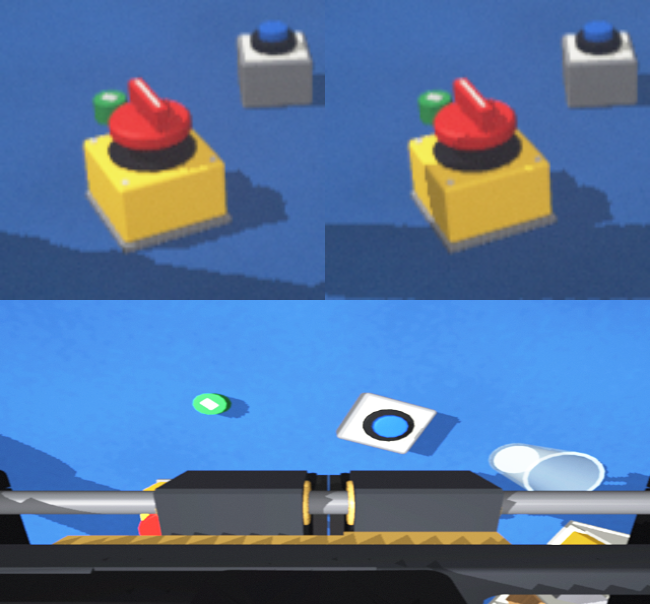

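Call:
apply_moves(moves=[[0.115,0.26,0,0,0,0,0],[0.115,0.26,0.2,0,0,0,0],[0.115,0.26,0.4,0,0,0,0],[0.115,0.26,0.6,0,0,0,0],[0.115,0.26,0.72,0,0,0,0],[0.115,0.26,0.72,0,0,0,0],[0.115,0.26,0.72,0,0,0,0]])

```text
time_s: 12.4
tool_pos: [0.5739, 0.2309, 0.0935]
tool_rot: [179.9, 0.1, 112.0]
force: [0.4, -0.0, 0.2]
grip_width: 0.0006
grasp_force: 0.0
```

Call:
apply_moves(moves=[[0.024,0.02,0.04,0,0,0,0],[0.024,0.02,0.09,0,0,0,0],[0.024,0.02,0.115,0,0,0,0],[0.024,0.02,0.13,0,0,0,0],[0.024,0.02,0.14,0,0,0,0],[0.024,0.02,0.145,0,0,0,0],[0.024,0.02,0.145,0,0,0,0]])

```text
time_s: 13.1
tool_pos: [0.5756, 0.2386, 0.0663]
tool_rot: [179.9, 0.1, 112.1]
force: [-5.1, -1.3, 15.2]
grip_width: 0.0007
grasp_force: 7.7
```

Call:
apply_moves(moves=[[0,0,-0.1,0,0,0,0],[0,0,-0.3,0,0,0,0],[0,0,-0.6,0,0,0,0],[0,0,-0.6,0,0,0,0],[0,0,-0.6,0,0,0,0],[0,0,-0.6,0,0,0,0]])

```text
time_s: 13.7
tool_pos: [0.5746, 0.2374, 0.1822]
tool_rot: [-179.9, 0.0, 112.1]
force: [-0.0, -0.2, -0.8]
grip_width: 0.0005
grasp_force: 0.0
```

Run:
```python
from cell import env
print(env.get_obs()['force'],env.sign_off())
```

```text
the job is handed in; nothing more can be done
[-0.01427046 -0.18682579 -0.76877418] None
```

The emergency-stop test is done and handed in at about 13.7 s: the head latched, a clockwise twist popped it out, it turned back, and the blue reset button was pressed fully in and let go. The hand-in gave no verdict; the side pictures confirm the head steps, and the reset press rests on finger height and force.

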